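Right the tipped vial, shut and pin the vacuum box

TASK

One of the four collecting vials in the vacuum box has tipped against its posts: stand it upright again in its own place, with the other three left standing where they are. Then swing the hinged lid shut, take the quick-release pin from the white block and push it down through the lug of the lid and the lug of the basin until its collar is down on the lid's lug. Finish still gripping the pin's knob and bearing down on it with a firm, steady push, so that the lid is kept pressed on its seal for the pump to draw; do not let go at the end, and leave the plugs and the other things on the bench alone.

Things in the scene. Friction and masses are not known exactly. Their poses are not given: they have to be found in the camera images.
- box: Vacuum box: clear basin 128 (x) x 246 (y) x 46 mm fixed to the bench, 5 mm walls, 6 mm floor. Origin: centre of its underside; x from the lug side to the hinge side (away from the robot), z up. The row of four vial places runs along y at x = -8 mm, between two rails 34 mm apart, 10 mm high. A gauge and a valve (up to z = 51 mm) stick out 35 mm at the -y end.
- lid (a joint): Hinge angle of the lid, rad: 0 = shut, grows as it opens; starts at about 1.7 to 1.9 (leaning back, away from the robot), stops at 2.05. Stiff friction hinge (0.34 N m): the 0.35 kg lid stays where it is left. Lid 128 x 246 mm, 33 mm deep: 25 mm skirt under an 8 mm plate. Four white ports 24 mm high stand on the plate 76 mm from the axis; beyond 88 mm it is bare.
- lid_hinge (a point): Point on the hinge axis at the middle of the basin's far rim, 46 mm above the bench; the axis is this point's y axis, positive turn = opening. The point turns with the lid; with the lid shut its axes are those of the box.
- lid_edge (a point): Point on the lid's outer (upper) face, 14 mm inside the free edge and 70 mm from the middle towards the +y end: a place to pull and press, clear of the lug. In the frame of lid_hinge it lies at (-118, 70, 34) mm. Its z axis points out of the face. The lid's free edge is 132 mm from the hinge axis, the lug's end 182 mm.
- lid_hole (a point): Centre of the hole in the lid's lug, at the lug's upper face. The lug is an aluminium tongue 40 mm wide, 10 mm thick, sticking out 50 mm from the lid's free edge at its lower rim; the hole (12.5 mm) is 32 mm out from the lid's front skirt, which rises 23 mm above the lug. With the lid shut this point is 57 mm above the bench; z axis up along the hole.
- base_hole (a point): Centre of the hole in the basin's lug, at the lug's upper face, 46 mm above the bench (same tongue, 12 mm thick, 12.5 mm hole right through, free space below). The lid's hole comes over it when the lid is shut.
- vial_t_center (a point): Centre (29 mm above its underside) of the tipped vial: it leans about 38 degrees towards the box's +y over a pair of posts, its foot in its own place. White plastic, 30 g, body 28 mm thick and 44 mm tall, then a neck 22 mm thick; 58 mm tall in all. z axis: towards its mouth. Under about 25 degrees from upright it drops back onto its foot. Upright, its centre is 35 mm above the bench.
- vial_a_center (a point): Centre (29 mm above its underside) of another such vial, standing upright in one of the places.
- vial_b_center (a point): Centre (29 mm above its underside) of another such vial, standing upright in one of the places.
- vial_c_center (a point): Centre (29 mm above its underside) of another such vial, standing upright in one of the places.
- cell0 (a point): Place 0 of the row (0 at the -y end of the box): the centre of a vial standing in the middle of it. 51 mm from place to place, parted by pairs of 6 mm steel posts (14 mm apart across the row, tops 42 mm above the bench); a vial has 8 mm of play either way along the row.
- cell1 (a point): Place 1 of the row (0 at the -y end of the box): the centre of a vial standing in the middle of it. 51 mm from place to place, parted by pairs of 6 mm steel posts (14 mm apart across the row, tops 42 mm above the bench); a vial has 8 mm of play either way along the row.
- cell2 (a point): Place 2 of the row (0 at the -y end of the box): the centre of a vial standing in the middle of it. 51 mm from place to place, parted by pairs of 6 mm steel posts (14 mm apart across the row, tops 42 mm above the bench); a vial has 8 mm of play either way along the row.
- cell3 (a point): Place 3 of the row (0 at the -y end of the box): the centre of a vial standing in the middle of it. 51 mm from place to place, parted by pairs of 6 mm steel posts (14 mm apart across the row, tops 42 mm above the bench); a vial has 8 mm of play either way along the row.
- pin_knob (a point): Grip point on the axis of the quick-release pin (90 g), 30 mm above the underside of its collar: black knob 20 mm thick, 44 mm tall (up to 18 mm above this point); under it a steel collar 26 mm wide, 4 mm thick, then a steel shank 10 mm thick, 36 mm long, tip tapered. z axis: from tip to knob. It starts standing in a hole of the white block, this point 70 mm above the bench.
- pin_collar (a point): Centre of the underside of the pin's collar (30 mm below pin_knob); the tip of the shank is 36 mm below it.
- block: White plastic storage block fixed to the bench, 150 x 50 x 40 mm, its length along its x axis, three upright holes 50 mm apart; origin: centre of its underside. The pin stands in one hole, the two plugs in the others; it may be to the left or to the right of the box.
- plug_a: Black blanking plug standing in a hole of the block, cap 18 mm wide, its top 10 mm above the block; not needed. Origin: under the cap.
- plug_b: Another such blanking plug.
- tip_box: Box of pipette tips, 120 x 84 x 64 mm, origin: centre of its underside; not needed.
- bottle: Amber reagent bottle, 56 mm wide, 105 mm tall, origin: centre of its underside; not needed.
- tube_rack: Orange rack of small tubes, 60 x 120 x 50 mm, origin: centre of its underside; not needed.

How it is judged:
By the outcome, as a careful person would: the job done as asked, in the order asked, and still so for the second after the job is handed in, while the arm keeps its last pose, push and grip.
It also fails if it takes over 72 s, if anything falls off the work surface, if the arm or the gripper's body presses on something with over 40 N, if the wrist force passes 120 N, or if a joint passes its speed limit or range.

ROBOT

A 6-joint arm with a two-finger parallel gripper is mounted at the origin on the work surface. World frame = base frame: x ahead of the robot, y to its left, z up, the work surface at z = 0. Lengths are in mm, angles in rad, forces in N, time in s.
With the tool pointing down it reaches from about 350 to 850 mm from the base axis. Payload 8.1 kg.
Tool frame: the origin (TCP) lies at the very end of the fingers, on their centre line; the grasp point (between the pads) lies 19 mm behind it; z points along the fingers, y is the direction in which the jaws open and shut (so a half turn about z gives the same grasp; the last joint's range is limited). The gripper opens to 85 mm and grips with 20 to 120 N. Pads are 22 mm wide; open, the fingers measure 114 mm over their backs; the gripper's body (76 mm by 85 mm) begins 54 mm behind the grasp point. The pads swing forward as they close: fully open they stand 13 mm farther back than shut.
Start: joints at [-1.217, 0.13, 1.488, -0, 1.523, -0.085], TCP at [254.932, -543.153, 231.292] pointing down, gripper open.
Joint ranges: [-2.96, 2.96], [-0.89, 2.26], [0.02, 2.5], [-1.34, 4.48], [0, 2.73], [-2.66, 2.66]. Speed limits (rad/s): [2.39, 2.39, 2.79, 3.14, 3.14, 3.14].

INTERFACE

Orientations are given as a 3x3 rotation matrix whose columns are the frame's x, y, z axes.
In Python, from rig import robot, vision, workorder gives the robot as it stands.
- The arm moves only by the shell command python3 -m pendant 'ROWS' [FORCE]. ROWS is JSON, a list of rows, each a list of 7 numbers: the closure, from 0 (fully open) to 1 (shut), then the shift along the tool's x, y, z in cm, then the turn, a rotation vector about the tool's x, y, z in degrees. A call has 1 to 12 rows; each row is the pose to reach, as a shift and turn from the pose commanded when the call began, along the tool's axes at that moment; what a row does not reach only later rows make up. A row lasts 1/12 s, in which the tool goes at most 41.7 mm and 7.16 degrees, less where a joint would pass 70% of its speed; a pose out of reach is approached as far as the arm can. A call with a gripper value outside its range is refused whole. The fingers move at their own pace and stop on an object; FORCE is the grip in N (left out, the last holds). Time passes only in rows, so rows that repeat a pose let the fingers close. It gives the time, the measured TCP pose, the force and the opening at its end, in the units of the state.
- robot.get_obs(): the state, without advancing time (a new reading comes with each control period).
- vision.snapshot(name): name is "side" or "top"; returns a dict with "img" (384x512x3 uint8, blue, green, red), "intrinsics" (3x3 intrinsics, pixels), "T" (4x4, takes a point from camera to world coordinates). Camera axes: x right, y up, looking along -z (the intrinsics and any distortion apply to the point x, -y, -z); pixel columns grow to the right and rows downward; lengths in mm; the calibration is good to about 2 mm. A picture is of the moment at which its call begins. There is no depth.
- workorder.hand_in(): hands the job in, once; it reports no verdict.
The state is a dict: "time": time; "joint_pos": joint angles; "joint_velocities": joint speeds; "effort": joint torques, N m; "eef_pos": TCP position; "orientation": TCP orientation; "ft_force": force on the tool from outside, world axes, zero at the start; "wrist_torque": the same for the moment, N m; "width": finger opening in mm.
Only numpy, scipy, OpenCV 4.12 (cv2) and the standard library are available. Lean on these libraries where they do the work, as an engineer would, in place of code of your own. Each camera call takes 0.05 s, during which the arm holds its last target. There are 200 camera calls.

## Working session

There is one attempt and no reset: what is moved stays moved. The work goes in short steps, Python scripts to look and compute and a shell command to move; the robot and the scene stay as the last step left them, time stands still between calls to the robot, and variables do not carry over. Pictures are saved under pics/ and viewed, about 8 in all and at most 12, crops included, and the job is handed in when it is done.

```bash
mkdir -p pics; ls; cat > h.py <<'E'
import numpy as np, cv2
from rig import robot, vision, workorder
def snap(n,f=None):
    s=vision.snapshot(n)
    if f: cv2.imwrite('pics/'+f,s['img'])
    return s
def ray(s,u,v):
    K=np.array(s['intrinsics'],float);T=np.array(s['T'],float)
    d=np.linalg.inv(K)@[u,v,1.]
    d=T[:3,:3]@np.array([d[0],-d[1],-d[2]])
    return T[:3,3],d/np.linalg.norm(d)
def onz(s,u,v,z):
    o,d=ray(s,u,v); return o+d*(z-o[2])/d[2]
def proj(s,p):
    K=np.array(s['intrinsics'],float);T=np.array(s['T'],float)
    c=np.linalg.inv(T)@np.r_[p,1.]; q=K@[c[0],-c[1],-c[2]]; return q[:2]/q[2]
def tri(s1,uv1,s2,uv2):
    o1,d1=ray(s1,*uv1);o2,d2=ray(s2,*uv2)
    A=np.c_[d1,-d2];t=np.linalg.lstsq(A,o2-o1,rcond=None)[0]
    a=o1+d1*t[0];b=o2+d2*t[1];return (a+b)/2,np.linalg.norm(a-b)
def rel(p,R=None):
    "shift in tool axes (cm) and rotvec (deg) from measured pose to target TCP p,R"
    from scipy.spatial.transform import Rotation as Ro
    o=robot.get_obs();R0=np.array(o['orientation']).reshape(3,3)
    t=R0.T@(np.array(p)-o['eef_pos'])/10
    r=Ro.from_matrix(R0.T@R).as_rotvec(degrees=True) if R is not None else None
    return np.round(t,2),(None if r is None else np.round(r,2))
E
python3 - <<'E'
from h import *
import pickle
o=robot.get_obs();print(o)
a=snap('top');b=snap('side')
pickle.dump((a,b),open('s0.pkl','wb'))
for s in(a,b):print(np.round(s['intrinsics'],1).tolist(),np.round(s['T'],3).tolist(),s.keys())
cv2.imwrite('pics/top0.png',cv2.resize(a['img'],(800,600)))
cv2.imwrite('pics/side0.png',cv2.resize(b['img'],(800,600)))
E
```

```text
pics
{'time': 0.0, 'joint_pos': array([-1.21738976e+00,  1.31167121e-01,  1.48927407e+00, -2.00272196e-05,
        1.52301863e+00, -8.54200347e-02]), 'joint_velocities': array([ 5.83568729e-04, -1.36285510e-04,  2.10107771e-05, -3.11461449e-04,
        4.09667778e-04, -1.37295884e-03]), 'effort': array([-4.54052453e-03, -5.69400358e+01, -5.00557101e+01, -3.66546628e-04,
        1.49096962e-02, -1.26056614e-05]), 'eef_pos': array([ 254.73651293, -542.62679189,  230.24374525]), 'orientation': array([[ 9.05250469e-01,  4.24877802e-01, -6.64986906e-04],
       [ 4.24878300e-01, -9.05248798e-01,  1.74485130e-03],
       [ 1.39369988e-04, -1.86206596e-03, -9.99998257e-01]]), 'ft_force': array([-0.49139793, -0.58322904, -0.28287074]), 'wrist_torque': array([-0.03741768, -0.01401013, -0.01121695]), 'width': 85.12998116559487}
[[442.2, 0.0, 256.4], [0.0, 442.2, 187.3], [0.0, 0.0, 1.0]] [[0.085, 0.973, -0.213, 356.678], [-0.996, 0.085, -0.013, -1.587], [0.006, 0.214, 0.977, 1148.592], [0.0, 0.0, 0.0, 1.0]] dict_keys(['img', 'intrinsics', 'T'])
[[406.2, 0.0, 253.5], [0.0, 406.2, 198.0], [0.0, 0.0, 1.0]] [[-0.872, 0.261, -0.414, 232.714], [-0.489, -0.443, 0.751, 661.769], [0.013, 0.858, 0.514, 529.345], [0.0, 0.0, 0.0, 1.0]] dict_keys(['img', 'intrinsics', 'T'])
```

View pics/top0.png

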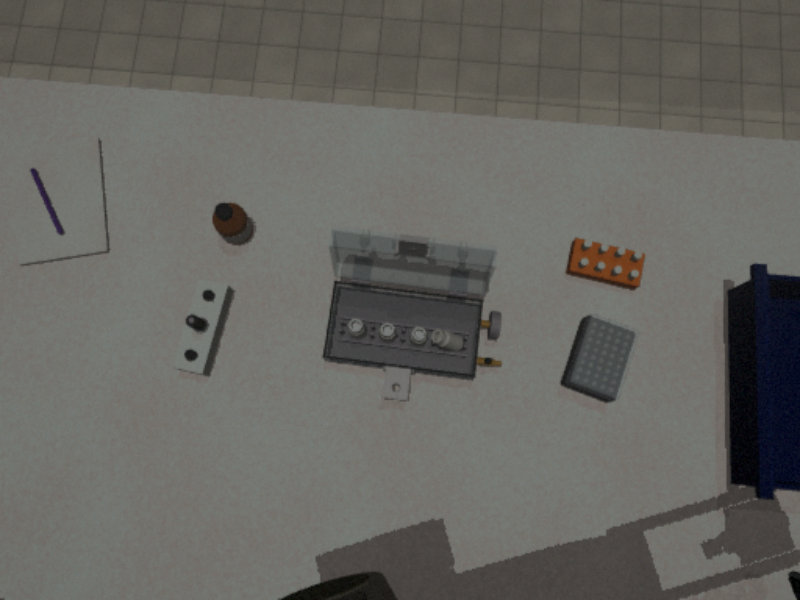

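View pics/side0.png

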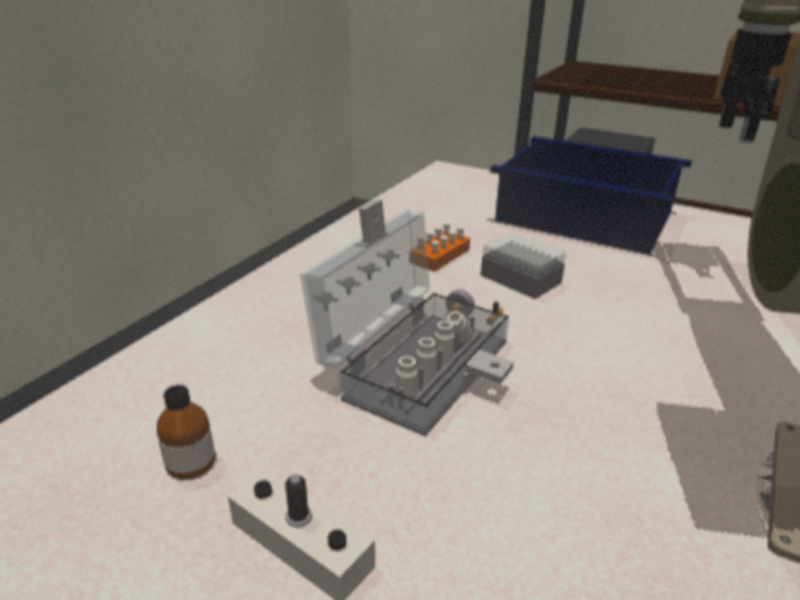

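The top view (800x600) shows the box at about (405,330), with its lug hole near (397,387). The tipped vial is in place 0 at (447,340), leaning left (+y). The block is at (205,330) with the pin in its middle hole at (197,322). Next I'll enlarge the box area for measuring.

```bash
python3 - <<'E'
from h import *
import pickle
a,b=pickle.load(open('s0.pkl','rb'))
c=a['img'][140:265,195:335]; c=cv2.convertScaleAbs(cv2.resize(c,None,fx=5,fy=5,interpolation=cv2.INTER_CUBIC),alpha=1.7)[:600]
for i in range(0,700,50): cv2.putText(c,str(195+i//5),(i,10),0,.35,(0,255,255))
for i in range(50,600,50): cv2.putText(c,str(140+i//5),(0,i),0,.35,(0,255,255))
cv2.imwrite('pics/topc.png',c)
E
```

```text
(no output)
```

View pics/topc.png

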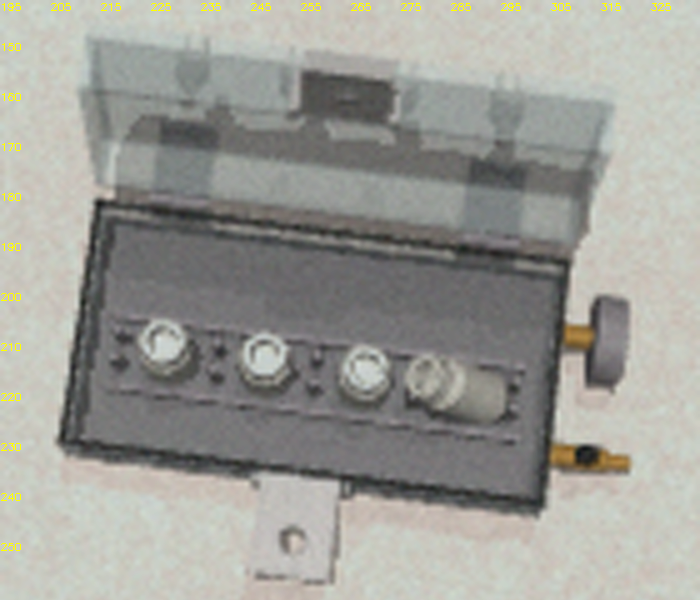

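The enlargement gives these native pixels: rim corners (214.6,180), (207.4,229.6), (303.6,242.4) and (309,192.4), lug hole (253.4,248.2). The upright vials' mouths are at (227.6,208.4), (248.2,211) and (268.2,213.2), and the tipped mouth at (280.6,215.6).

```bash
python3 - <<'E'
from h import *
import pickle
a,b=pickle.load(open('s0.pkl','rb'))
C=[onz(a,*p,46)[:2] for p in [(214.6,180),(207.4,229.6),(303.6,242.4),(309,192.4)]]
C=np.array(C);print(C.round(1));c=C.mean(0);print('c',c)
ey=((C[0]+C[1])-(C[2]+C[3]))/2;ex=((C[0]+C[3])-(C[1]+C[2]))/2
print(np.linalg.norm(ex),np.linalg.norm(ey),np.degrees([np.arctan2(-ey[0],ey[1]),np.arctan2(ex[1],ex[0])]))
h=onz(a,253.4,248.2,46);print('hole',h)
for p in [(227.6,208.4),(248.2,211),(268.2,213.2)]:print('vial',onz(a,*p,64).round(1))
print('tipped@55..62',onz(a,280.6,215.6,50).round(1),onz(a,280.6,215.6,60).round(1))
# pin: dark blobs around the block
for nm,s,(x0,x1,y0,y1) in (('top',a,(105,150,175,245)),('side',b,(145,245,295,380))):
    g=cv2.cvtColor(s['img'],cv2.COLOR_BGR2GRAY)[y0:y1,x0:x1]
    n,l,st,ce=cv2.connectedComponentsWithStats((g<45).astype('uint8'))
    for i in range(1,n):
        if st[i,4]>8:print(nm,st[i].tolist(),(ce[i]+[x0,y0]).round(1))
    g=s['img'][y0:y1,x0:x1]
    cv2.imwrite(f'pics/pin_{nm}.png',cv2.resize(g,None,fx=6,fy=6,interpolation=cv2.INTER_CUBIC))
L=cv2.imread('pics/pin_top.png');R=cv2.imread('pics/pin_side.png');
hh=max(L.shape[0],R.shape[0]);P=np.zeros((hh,L.shape[1]+R.shape[1],3),'uint8');P[:L.shape[0],:L.shape[1]]=L;P[:R.shape[0],L.shape[1]:]=R
P=cv2.convertScaleAbs(cv2.resize(P,None,fx=.85,fy=.85),alpha=1.4);print(P.shape);cv2.imwrite('pics/pin.png',P)
E
```

```text
[[ 607.3  121. ]
 [ 479.1  125.5]
 [ 468.  -116.1]
 [ 595.9 -121.9]]
c [537.56993763   2.09791613]
128.153308462898 242.52410526881258 [-2.67283628 -2.29414635]
hole [442.97954815   6.95729696  46.        ]
vial [533.9  79.2  64. ]
vial [531.8  27.6  64. ]
vial [530.6 -22.3  64. ]
tipped@55..62 [529.5 -54.   50. ] [527.9 -53.5  60. ]
top [25, 11, 7, 6, 36] [132.9 188.6]
top [14, 27, 13, 10, 76] [125.7 206.7]
top [13, 49, 8, 7, 39] [121.7 226.8]
side [19, 17, 9, 6, 21] [168.6 315.3]
side [39, 16, 12, 21, 153] [189.8 322.7]
side [66, 48, 10, 8, 42] [214.9 347.2]
(434, 740, 3)
```

```bash
cat >> h.py <<'E'
from scipy.spatial.transform import Rotation as Ro
YAW=np.radians(-2.5); C0=np.array([537.6,2.1])
ex=np.array([np.cos(YAW),np.sin(YAW),0]); ey=np.array([-np.sin(YAW),np.cos(YAW),0]); ez=np.array([0,0,1.])
def W(x,y,z): return np.r_[C0,0]+x*ex+y*ey+z*ez
RX=np.c_[ey,ex,-ez]      # jaws along box x
RY=np.c_[ex,-ey,-ez]     # jaws along box y
def tilt(R,ax,deg): v=np.zeros(3);v['xyz'.index(ax)]=deg; return R@Ro.from_rotvec(v,degrees=True).as_matrix()
E
python3 - <<'E'
from h import *
import pickle
a,b=pickle.load(open('s0.pkl','rb'))
p1=onz(a,132.9,188.6,48.);p2=onz(a,121.7,226.8,48.);print('plugs',p1,p2,'mid',(p1+p2)/2,np.linalg.norm(p1-p2))
print('side plugs',onz(b,168.6,315.3,48),onz(b,214.9,347.2,48))
print('tri knob',tri(a,(125.7,206.7),b,(189.8,322.7)))
g=np.array([527.5,-58,54.])
R=tilt(RX,'y',-15)
tcp=g+R[:,2]*19;print('tcp',tcp)
print('above',rel(tcp-R[:,2]*100,R), 'grasp',rel(tcp,R))
E
```

```text
plugs [566.53803488 325.1863696   48.        ] [467.49504843 338.87433308  48.        ] mid [517.01654165 332.03035134  48.        ] 99.98436632213635
side plugs [560.73230681 333.70936246  48.        ] [465.17537298 347.60415374  48.        ]
tri knob (array([518.13871267, 334.40102663,  55.68341537]), np.float64(1.1702443451669304))
tcp [527.28549896 -62.91288143  35.6474093 ]
above (array([ 46.25, -34.13,   9.87]), array([ -8.24, -13.54, -61.98])) grasp (array([ 45.05, -31.82,  19.53]), array([ -8.24, -13.54, -61.98]))
```

```bash
python3 -m pendant '[[0.4,46.2,-34.1,9.9,-8.2,-13.5,-62],[0.4,46.2,-34.1,9.9,-8.2,-13.5,-62],[0.4,46.2,-34.1,9.9,-8.2,-13.5,-62],[0.4,46.2,-34.1,9.9,-8.2,-13.5,-62],[0.4,46.2,-34.1,9.9,-8.2,-13.5,-62],[0.4,46.2,-34.1,9.9,-8.2,-13.5,-62],[0.4,46.2,-34.1,9.9,-8.2,-13.5,-62],[0.4,46.2,-34.1,9.9,-8.2,-13.5,-62],[0.4,46.2,-34.1,9.9,-8.2,-13.5,-62],[0.4,46.2,-34.1,9.9,-8.2,-13.5,-62],[0.4,46.2,-34.1,9.9,-8.2,-13.5,-62],[0.4,46.2,-34.1,9.9,-8.2,-13.5,-62]]' 30
cat > g1.py <<'E'
from h import *
g=np.array([527.5,-58,54.])
R=tilt(RX,'y',-15)
tcp=g+R[:,2]*19
print('above',rel(tcp-R[:,2]*100,R), 'grasp',rel(tcp,R),robot.get_obs()['joint_pos'])
E
python3 g1.py
```

```text
time: 1.1
eef_pos: [489.8, -107.5, 145.9]
orientation: [[0.041, 0.999, -0.011], [0.965, -0.043, -0.259], [-0.26, 0.001, -0.966]]
ft_force: [1.8, 0.2, -0.2]
width: 51.2
above (array([ 7.31,  3.56, -0.55]), array([0.04, 0.04, 0.05])) grasp (array([7.32, 3.55, 9.45]), array([0.04, 0.04, 0.05])) [-0.13005102 -0.08986888  1.89331819 -0.26988311  1.32309893 -0.02274112]
```

```bash
python3 -m pendant '[[0.4,7.3,3.5,-0.5,0,0,0],[0.4,7.3,3.5,-0.5,0,0,0],[0.4,7.3,3.5,-0.5,0,0,0],[0.4,7.3,3.5,-0.5,0,0,0],[0.4,7.3,3.5,-0.5,0,0,0],[0.4,7.3,3.5,-0.5,0,0,0]]'
python3 g1.py
```

```text
time: 1.6
eef_pos: [527.1, -40.6, 132.4]
orientation: [[0.043, 0.999, -0.011], [0.965, -0.044, -0.259], [-0.26, 0.0, -0.966]]
ft_force: [0.4, -0.2, 0.0]
width: 51.3
above (array([ 0.35,  0.11, -0.08]), array([ 0.  ,  0.05, -0.04])) grasp (array([0.36, 0.11, 9.92]), array([ 0.  ,  0.05, -0.04])) [ 0.00531949  0.03462968  1.79716386 -0.27025224  1.33157815  0.11695706]
```

```bash
python3 -m pendant '[[0.4,0.3,0.1,3,0,0,0],[0.4,0.3,0.1,6,0,0,0],[0.4,0.3,0.1,8,0,0,0],[0.4,0.3,0.1,9.9,0,0,0],[0.4,0.3,0.1,9.9,0,0,0],[0.4,0.3,0.1,9.9,0,0,0]]'
python3 - <<'E'
from h import *
s=snap('side');c=s['img'][160:310,190:350]
t=snap('top');d=t['img'][150:255,200:320]
c=cv2.resize(c,None,fx=2.5,fy=3*2.5/3,interpolation=cv2.INTER_CUBIC);d=cv2.resize(d,(400,350),interpolation=cv2.INTER_CUBIC)
P=np.zeros((375,800,3),'uint8');P[:375,:400]=c;P[:350,400:]=d
cv2.imwrite('pics/g1.png',cv2.convertScaleAbs(P,alpha=1.6))
E
```

```text
time: 2.1
eef_pos: [526.4, -63.7, 35.6]
orientation: [[0.044, 0.999, -0.013], [0.965, -0.046, -0.259], [-0.259, -0.002, -0.966]]
ft_force: [0.2, -0.3, 0.4]
width: 51.5
```

View pics/g1.png

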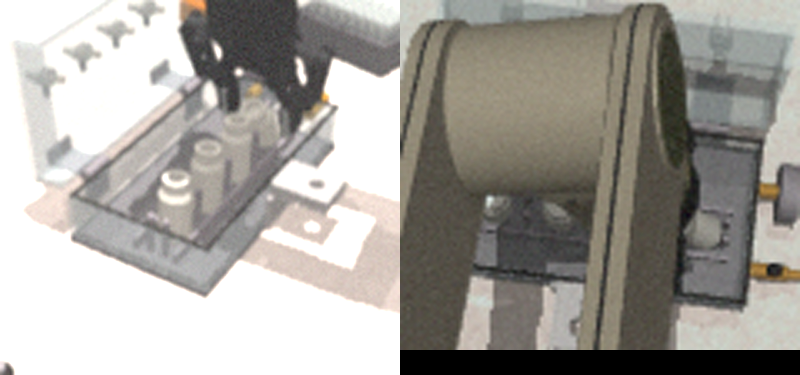

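The fingers straddle the tipped vial at (230–300,110) in the left half, with the other vials clear. I'll close on it.

```bash
python3 -m pendant '[[0.8,0,0,0,0,0,0],[0.8,0,0,0,0,0,0],[0.8,0,0,0,0,0,0],[0.8,0,0,0,0,0,0],[0.8,0,0,0,0,0,0],[0.8,0,0,0,0,0,0],[0.8,0,0,0,0,0,0],[0.8,0,0,0,0,0,0]]' 25
python3 - <<'E'
from h import *
o=robot.get_obs();R0=np.array(o['orientation']).reshape(3,3)
g0=o['eef_pos']-19*R0[:,2];print('g0',g0,o['width'])
u=W(-8,-76.5,0)
for k,ang in ((1,-15),(2,0),(3,12),(4,23),(5,23)):
    f=[0,0,.35,.7,1,1][k]
    g=g0+[0,0,9]; 
    t=np.r_[g0[:2]*(1-f)+u[:2]*f,g0[2]+ (9 if k<5 else 5)]
    R=tilt(RX,'y',ang);print(ang,t.round(1),*rel(t+19*R[:,2],R))
E
```

```text
time: 2.87
eef_pos: [528.9, -62.4, 37.2]
orientation: [[0.042, 0.999, -0.008], [0.965, -0.043, -0.26], [-0.26, 0.003, -0.966]]
ft_force: [0.6, -0.5, 7.3]
width: 26.5
g0 [529.10404272 -57.49203988  55.57325306] 26.536942090133117
-15 [529.1 -57.5  64.6] [-0.23 -0.   -0.87] [ 0.18  0.05 -0.  ]
0 [528.1 -63.3  64.6] [-0.3  -0.08 -0.78] [ 0.18 15.05  0.02]
12 [527.1 -69.   64.6] [-0.49 -0.15 -0.78] [ 0.17 27.05  0.04]
23 [526.3 -74.   64.6] [-0.67 -0.21 -0.84] [ 0.17 38.05  0.06]
23 [526.3 -74.   60.6] [-0.56 -0.22 -0.46] [ 0.17 38.05  0.06]
```

```bash
python3 -m pendant '[[0.8,-0.1,0,-0.5,0,0,0],[0.8,-0.2,0,-0.9,0,0,0],[0.8,-0.25,0,-0.85,0.2,7,0],[0.8,-0.3,-0.1,-0.8,0.2,13,0],[0.8,-0.4,-0.1,-0.8,0.2,20,0],[0.8,-0.5,-0.15,-0.8,0.2,27,0],[0.8,-0.6,-0.2,-0.8,0.2,33,0],[0.8,-0.67,-0.2,-0.85,0.2,38,0],[0.8,-0.67,-0.2,-0.85,0.2,38,0],[0.8,-0.6,-0.2,-0.6,0.2,38,0],[0.8,-0.55,-0.2,-0.3,0.2,38,0],[0.8,-0.55,-0.2,-0.3,0.2,38,0]]'
python3 - <<'E'
from h import *
o=robot.get_obs();R0=np.array(o['orientation']).reshape(3,3)
print('g',o['eef_pos']-19*R0[:,2],W(-8,-76.5,58))
s=snap('side');c=s['img'][160:310,210:370]
cv2.imwrite('pics/g2.png',cv2.convertScaleAbs(cv2.resize(c,None,fx=3.5,fy=3.5,interpolation=cv2.INTER_CUBIC),alpha=1.6))
E
```

```text
time: 3.87
eef_pos: [525.7, -66.2, 39.9]
orientation: [[0.039, 0.999, 0.014], [0.921, -0.042, 0.388], [0.388, -0.002, -0.922]]
ft_force: [3.4, -1.2, -1.3]
width: 26.8
g [525.44144651 -73.57857514  57.40202572] [526.27073109 -73.97823385  58.        ]
```

View pics/g2.png

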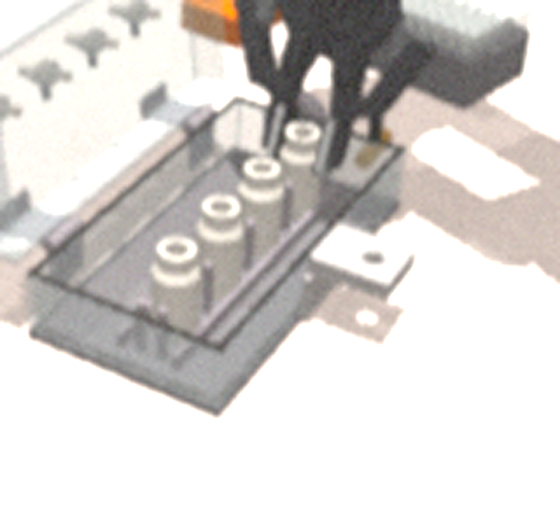

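The fourth vial now stands upright in its place, at (303,160), with the other three still standing. I'll release it, retract and work out the lid angle.

```bash
python3 -m pendant '[[0.42,0,0,0,0,0,0],[0.42,0,0,0,0,0,0],[0.42,0,0,0,0,0,0],[0.42,0,0,0,0,0,0],[0.42,0,0,-2,0,0,0],[0.42,0,0,-5,0,0,0],[0.42,0,0,-9,0,0,0],[0.5,0,0,-13,0,0,0],[0.7,0,0,-17,0,0,0],[1,0,0,-21,0,0,0],[1,0,0,-24,0,0,0]]'
python3 - <<'E'
from h import *
import pickle
a,b=pickle.load(open('s0.pkl','rb'))
for th in (1.7,1.75,1.8,1.85,1.9):
    s,c=np.sin(th),np.cos(th)
    out=[]
    for (u,v,x,z) in ((212.6,147.4,-132,34),(317.6,160.6,-132,34),(211,158,-132,1),(316.6,170.4,-132,1)):
        px=64+x*c+z*s; pz=46-x*s+z*c
        p=onz(a,u,v,pz); out.append(((p-np.r_[C0,0])@ex-px).round(1))
    print(th,out)
R=tilt(RX,'z',0)
print(robot.get_obs()['eef_pos'],W(64+63+14.5+20,70,300),rel(W(64+63+14.5+20,70,300),R))
E
```

```text
time: 4.83
eef_pos: [522.2, -161.8, 264.8]
orientation: [[0.04, 0.999, 0.016], [0.921, -0.043, 0.388], [0.389, -0.001, -0.921]]
ft_force: [0.3, -0.3, 0.5]
width: 7.1
1.7 [np.float64(-2.7), np.float64(-2.5), np.float64(3.3), np.float64(5.7)]
1.75 [np.float64(-8.1), np.float64(-8.0), np.float64(-2.9), np.float64(-0.6)]
1.8 [np.float64(-13.3), np.float64(-13.2), np.float64(-9.0), np.float64(-6.6)]
1.85 [np.float64(-18.3), np.float64(-18.2), np.float64(-14.9), np.float64(-12.5)]
1.9 [np.float64(-23.0), np.float64(-22.9), np.float64(-20.6), np.float64(-18.3)]
[ 522.2121007  -161.76571465  264.75004993] [701.9996449   64.98884445 300.        ] (array([22.97, 16.97,  5.85]), array([ -0.04, -22.86,   0.  ]))
```

```bash
python3 -m pendant '[[1,5,4.5,0,0,-4,0],[1,8.5,7,-1.5,0,-10,0],[1,11.5,9.5,-0.5,0,-16,0],[1,14,12,1,0,-22.9,0],[1,17,14.5,3,0,-22.9,0],[1,20,17,4.5,0,-22.9,0],[1,23,17,5.8,0,-22.9,0],[1,23,17,5.8,0,-22.9,0],[1,23,17,5.8,0,-22.9,0]]'
python3 - <<'E'
from h import *
print(rel(W(150,70,300),RX),rel(W(150,70,152),RX),robot.get_obs()['joint_pos'])
E
```

```text
time: 5.58
eef_pos: [702.1, 70.8, 295.5]
orientation: [[0.038, 0.999, -0.005], [0.999, -0.038, 0.002], [0.002, -0.005, -1.0]]
ft_force: [0.0, 0.3, -0.7]
width: -0.0
(array([-0.57, -1.14, -0.45]), array([-0.3 , -0.11,  0.31])) (array([-0.6 , -1.06, 14.35]), array([-0.3 , -0.11,  0.31])) [0.02663081 0.41480706 1.03725554 0.00230998 1.69459325 0.06506044]
```

```bash
python3 -m pendant '[[1,-0.5,-0.8,4,0,0,0],[1,-0.5,-0.8,8,0,0,0],[1,-0.5,-0.8,12,0,0,0],[1,-0.5,-0.8,14.3,0,0,0],[1,-0.5,-0.8,14.3,0,0,0],[1,-0.5,-0.8,14.3,0,0,0]]'
cat > arc.py <<'E'
from h import *
def arc(off=14.5,r=-119,h=33,ths=np.r_[1.7:-0.01:-0.1]):
    for th in ths:
        s,c=np.sin(th),np.cos(th)
        p=W(64+r*c+h*s+off,70,46-r*s+h*c)
        print(round(th,2),rel(p,RX)[0],p.round())
if __name__=='__main__': arc()
E
python3 arc.py
```

```text
time: 6.08
eef_pos: [692.0, 60.7, 152.7]
orientation: [[0.044, 0.999, -0.007], [0.999, -0.044, 0.001], [0.001, -0.007, -1.0]]
ft_force: [0.9, 0.8, 1.0]
width: -0.0
1.7 [ 0.47 -2.52 -0.69] [667.  67. 160.]
1.6 [ 0.47 -3.68 -1.1 ] [656.  67. 164.]
1.5 [ 0.47 -4.88 -1.4 ] [644.  68. 167.]
1.4 [ 0.47 -6.1  -1.58] [631.  68. 169.]
1.3 [ 0.47 -7.33 -1.63] [619.  69. 169.]
1.2 [ 0.47 -8.57 -1.56] [607.  69. 169.]
1.1 [ 0.47 -9.79 -1.36] [595.  70. 167.]
1.0 [  0.47 -10.98  -1.05] [583.  70. 164.]
0.9 [  0.47 -12.14  -0.62] [571.  71. 160.]
0.8 [  0.47 -13.24  -0.07] [560.  71. 154.]
0.7 [  0.47 -14.29   0.58] [549.  72. 148.]
0.6 [  0.46 -15.27   1.33] [540.  72. 140.]
0.5 [  0.46 -16.17   2.18] [531.  72. 132.]
0.4 [  0.46 -16.97   3.11] [522.  73. 123.]
0.3 [  0.46 -17.68   4.12] [515.  73. 113.]
0.2 [  0.46 -18.29   5.2 ] [509.  73. 102.]
0.1 [  0.46 -18.79   6.33] [504.  74.  91.]
-0.0 [  0.46 -19.17   7.5 ] [500.  74.  79.]
```

```bash
python3 -m pendant '[[1,0.5,-1.5,0,0,0,0],[1,0.5,-2.5,-0.5,0,0,0],[1,0.5,-3.7,-0.9,0,0,0],[1,0.5,-4.9,-1.2,0,0,0],[1,0.5,-6.1,-1.4,0,0,0],[1,0.5,-7.3,-1.5,0,0,0],[1,0.5,-8.5,-1.5,0,0,0],[1,0.5,-9.8,-1.35,0,0,0],[1,0.5,-11,-1.05,0,0,0],[1,0.5,-12.1,-0.6,0,0,0],[1,0.5,-13.2,-0.1,0,0,0],[1,0.5,-13.2,-0.1,0,0,0]]'
python3 - <<'E'
from h import *
import arc
arc.arc(ths=np.r_[0.8:-0.01:-0.1])
s=snap('side');c=s['img'][100:325,170:420]
cv2.imwrite('pics/g3.png',cv2.convertScaleAbs(cv2.resize(c,None,fx=2.4,fy=2.4,interpolation=cv2.INTER_CUBIC),alpha=1.6))
E
```

```text
time: 7.08
eef_pos: [562.7, 72.3, 159.3]
orientation: [[0.043, 0.999, 0.002], [0.999, -0.043, 0.001], [0.002, 0.002, -1.0]]
ft_force: [0.5, 0.2, 1.2]
width: -0.1
0.8 [-0.12 -0.28  0.49] [560.  71. 154.]
0.7 [-0.13 -1.33  1.14] [549.  72. 148.]
0.6 [-0.13 -2.31  1.88] [540.  72. 140.]
0.5 [-0.13 -3.22  2.72] [531.  72. 132.]
0.4 [-0.13 -4.04  3.65] [522.  73. 123.]
0.3 [-0.13 -4.76  4.65] [515.  73. 113.]
0.2 [-0.13 -5.37  5.72] [509.  73. 102.]
0.1 [-0.13 -5.88  6.84] [504.  74.  91.]
0.0 [-0.13 -6.27  8.01] [500.  74.  79.]
```

View pics/g3.png

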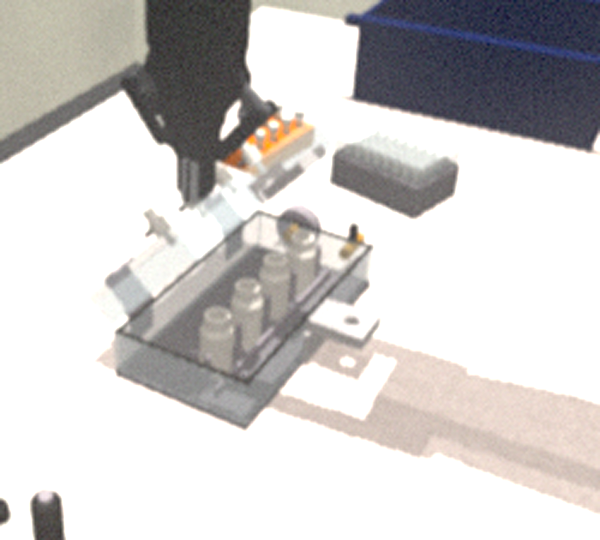

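The lid is following the finger, now at roughly 45°, and all four vials are standing. I'll keep pushing it down to shut.

```bash
python3 -m pendant '[[1,-0.1,-1,0.65,0,0,0],[1,-0.1,-2,1.4,0,0,0],[1,-0.1,-2.9,2.2,0,0,0],[1,-0.1,-3.7,3.15,0,0,0],[1,-0.1,-4.45,4.15,0,0,0],[1,-0.1,-5.1,5.2,0,0,0],[1,-0.1,-5.6,6.3,0,0,0],[1,-0.1,-5.9,7,0,0,0],[1,-0.1,-5.9,7.4,0,0,0],[1,-0.1,-5.9,7.5,0,0,0],[1,-0.1,-5.9,7.5,0,0,0]]'
```

```text
time: 8.05
eef_pos: [503.0, 74.2, 80.7]
orientation: [[0.043, 0.999, -0.003], [0.999, -0.043, 0.001], [0.001, -0.003, -1.0]]
ft_force: [-0.7, -0.6, -0.6]
width: -0.2
```

```bash
python3 -m pendant '[[1,0,0,0.1,0,0,0],[1,0,0,0.2,0,0,0],[1,0,0,0.3,0,0,0],[1,0,0,0.3,0,0,0],[1,0,0,0.3,0,0,0]]'
```

```text
time: 8.47
eef_pos: [503.6, 74.2, 79.9]
orientation: [[0.043, 0.999, -0.001], [0.999, -0.043, 0.001], [0.001, -0.002, -1.0]]
ft_force: [-8.4, -1.6, 16.4]
width: 0.0
```

The lid is shut: the finger meets 16 N at z = 79.9, and the face should be at 80. On to the pin.

```bash
python3 -m pendant '[[1,0,0,-3,0,0,0],[0.8,0,0,-7,0,0,0],[0.3,4,0.2,-9,0,0,7],[0.3,8,0.4,-9,0,0,14],[0.3,12,0.6,-9,0,0,21],[0.3,16,0.8,-9,0,0,28],[0.3,19,1,-9,0,0,35],[0.3,22,1.5,-9,0,0,42],[0.3,25,2,-9,0,0,49],[0.3,25,2,-9,0,0,56],[0.3,25,2,-9,0,0,63],[0.3,25,2,-9,0,0,70]]'
python3 - <<'E'
from h import *
print(rel(np.array([517,333,150.]),RY),rel(np.array([517,333,51.]),RY),robot.get_obs()['joint_pos'])
E
```

```text
time: 9.47
eef_pos: [533.8, 324.0, 167.8]
orientation: [[0.951, 0.309, -0.003], [0.309, -0.951, 0.001], [-0.002, -0.002, -1.0]]
ft_force: [0.3, -0.4, 0.1]
width: 59.7
(array([-1.31, -1.37,  1.79]), array([-0.1 ,  0.15, 20.52])) (array([-1.29, -1.34, 11.69]), array([-0.1 ,  0.15, 20.52])) [0.46209981 0.23309025 1.48958874 0.00248021 1.42087484 1.71802728]
```

```bash
python3 -m pendant '[[0.4,-0.7,-0.7,1,0,0,7],[0.4,-1.3,-1.4,1.8,0,0,14],[0.4,-1.3,-1.4,1.8,0,0,20.5],[0.4,-1.3,-1.4,1.8,0,0,20.5],[0.4,-1.3,-1.4,1.8,0,0,20.5],[0.4,-1.3,-1.4,1.8,0,0,20.5]]'
python3 - <<'E'
from h import *
print(rel(np.array([517,333,51.]),RY))
s=snap('side');t=snap('top')
c=cv2.resize(s['img'][235:385,115:275],(400,375),interpolation=cv2.INTER_CUBIC);d=cv2.resize(t['img'][160:260,80:200],(400,333),interpolation=cv2.INTER_CUBIC)
P=np.zeros((375,800,3),'uint8');P[:,:400]=c;P[:333,400:]=d
cv2.imwrite('pics/g4.png',cv2.convertScaleAbs(P,alpha=1.8))
E
```

```text
time: 9.97
eef_pos: [517.5, 332.4, 150.5]
orientation: [[0.999, -0.035, -0.002], [-0.035, -0.999, 0.002], [-0.002, -0.002, -1.0]]
ft_force: [0.2, -0.0, -0.2]
width: 51.3
(array([-0.03, -0.04,  9.95]), array([-0.1 ,  0.11,  0.51]))
```

View pics/g4.png

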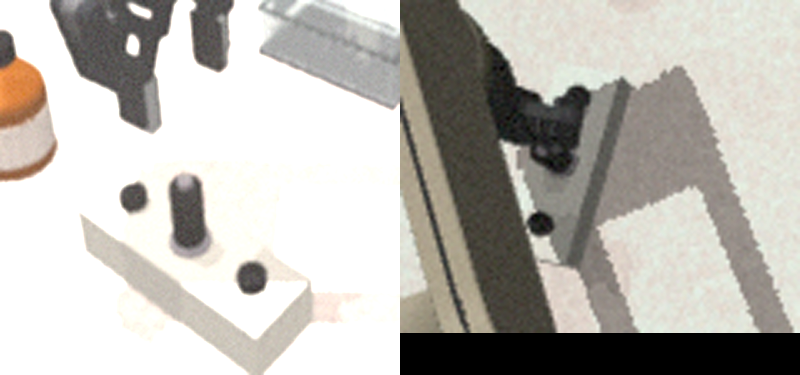

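The gripper straddles the pin, whose knob is at (185,210) in the side crop. The plugs and bottle are clear of it.

```bash
python3 -m pendant '[[0.4,0,0,3,0,0,0],[0.4,0,0,6,0,0,0],[0.4,0,0,8,0,0,0],[0.4,0,0,9.9,0,0,0],[0.4,0,0,9.9,0,0,0],[0.8,0,0,9.9,0,0,0],[0.8,0,0,9.9,0,0,0],[0.8,0,0,9.9,0,0,0],[0.8,0,0,9.9,0,0,0],[0.8,0,0,9.9,0,0,0],[0.8,0,0,9.9,0,0,0],[0.8,0,0,9.9,0,0,0]]' 60
```

```text
time: 11.07
eef_pos: [518.0, 333.2, 53.2]
orientation: [[0.999, -0.038, 0.0], [-0.038, -0.999, 0.003], [0.0, -0.003, -1.0]]
ft_force: [-0.3, -0.6, 7.1]
width: 18.6
```

```bash
python3 -m pendant '[[1,0,0,0,0,0,0],[1,0,0,0,0,0,0],[1,0,0,-1,0,0,0],[1,0,0,-3,0,0,0],[1,0,0,-6,0,0,0],[1,0,0,-9,0,0,0],[1,0,0,-12,0,0,0],[1,0,0,-12,0,0,0],[1,0,0,-12,0,0,0],[1,0,0,-12,0,0,0]]' 90
python3 - <<'E'
from h import *
o=robot.get_obs();print(o['eef_pos'],o['ft_force'])
# hover with the tip ~12mm above lid lug: tip z=69 -> knob 135 -> TCP 116
H=W(-96,0,57);print(H,rel(np.r_[H[:2],150],RY),rel(np.r_[H[:2],116],RY))
E
```

```text
time: 11.9
eef_pos: [516.7, 332.1, 170.9]
orientation: [[0.999, -0.038, -0.003], [-0.038, -0.999, 0.001], [-0.003, -0.001, -1.0]]
ft_force: [0.5, 0.4, -1.7]
width: 18.1
[516.70051876 332.14267481 170.88011908] [ 0.4936615   0.42344549 -1.68226563]
[441.69137073   6.28746119  57.        ] (array([-6.24, 32.85,  2.07]), array([-0.07,  0.17,  0.3 ])) (array([-6.23, 32.86,  5.47]), array([-0.07,  0.17,  0.3 ]))
```

```bash
python3 -m pendant '[[1,-2,4,0,0,0,0],[1,-4,8,0,0,0,0],[1,-6.2,12,0,0,0,0],[1,-6.2,16,0,0,0,0],[1,-6.2,20,0,0,0,0],[1,-6.2,24,0,0,0,0],[1,-6.2,28,0,0,0,0],[1,-6.2,31,0.5,0,0.2,0.3],[1,-6.2,32.8,1,0,0.2,0.3],[1,-6.2,32.8,2,0,0.2,0.3],[1,-6.2,32.8,3,0,0.2,0.3],[1,-6.2,32.8,3,0,0.2,0.3]]'
python3 -m pendant '[[1,0,0,1,0,0,0],[1,0,0,1.5,0,0,0],[1,0,0,1.5,0,0,0],[1,0,0,1.5,0,0,0],[1,0,0,1.5,0,0,0]]'
python3 - <<'E'
from h import *
import pickle
s=snap('side');t=snap('top');pickle.dump((t,s),open('s1.pkl','wb'))
c=cv2.resize(s['img'][180:300,270:370],(500,600),interpolation=cv2.INTER_CUBIC);d=cv2.resize(t['img'][205:265,225:285],(300,300),interpolation=cv2.INTER_CUBIC)
P=np.zeros((600,800,3),'uint8');P[:,:500]=c;P[:300,500:]=d
cv2.imwrite('pics/g5.png',cv2.convertScaleAbs(P,alpha=1.5))
E
```

```text
time: 12.9
eef_pos: [439.9, 7.6, 137.0]
orientation: [[0.999, -0.044, -0.005], [-0.044, -0.999, 0.002], [-0.005, -0.002, -1.0]]
ft_force: [-0.3, -0.0, -1.3]
width: 17.6
time: 13.32
eef_pos: [442.5, 7.4, 126.0]
orientation: [[0.999, -0.043, 0.001], [-0.043, -0.999, 0.001], [0.001, -0.001, -1.0]]
ft_force: [-1.2, 0.5, -0.7]
width: 18.1
```

View pics/g5.png

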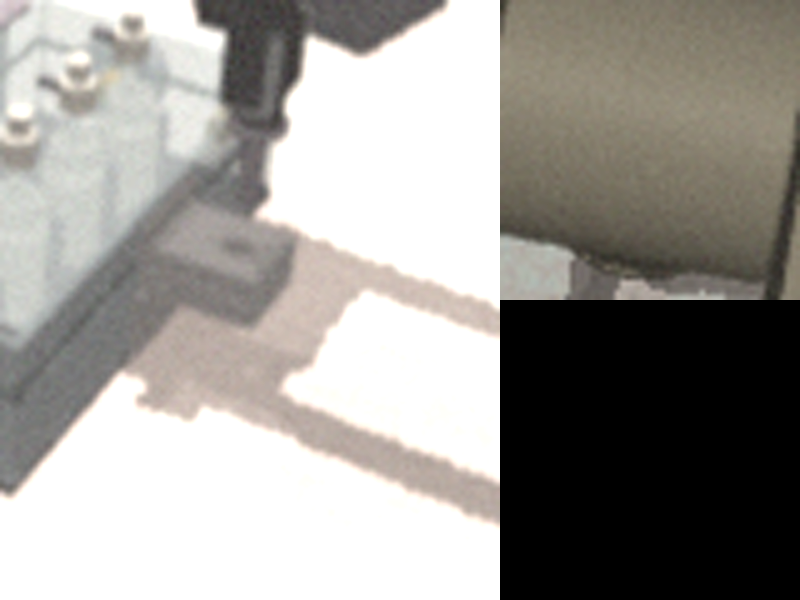

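```bash
python3 - <<'E'
from h import *
import pickle
t,s=pickle.load(open('s1.pkl','rb'))
print('hole by side',onz(s,318.4,229.4,57), 'hole top early',W(-96,0,57))
p=np.array([442.5,7.4])
for z in (77,77+36,77+40,126): print(z,(proj(s,np.r_[p,z])-[270,180])*5)
print('hole proj',(proj(s,np.array([442.5,7,57.]))-[270,180])*5)
g=s['img'][180:235,305:335]; print(cv2.cvtColor(g,cv2.COLOR_BGR2GRAY)[15:55,0:30:1])
E
```

```text
hole by side [440.53334182  12.39281467  57.        ] hole top early [441.69137073   6.28746119  57.        ]
77 [246.74163704 198.32983776]
113 [255.59517313 121.74003902]
117 [256.60449559 113.00863464]
126 [258.89478846  93.19586509]
hole proj [242.36047495 238.89522961]
[[141 147 151 ... 197 199 197]
 [129 131 137 ... 196 197 197]
 [138 131 127 ... 199 198 199]
 ...
 [ 85  89  95 ... 131 131 132]
 [ 78  79  83 ... 133 132 131]
 [ 82  84  82 ... 129 130 132]]
```

```bash
python3 - <<'E'
from h import *
import pickle
t,s=pickle.load(open('s1.pkl','rb'))
g=s['img'][198:240,300:335]
cv2.imwrite('pics/g6.png',cv2.convertScaleAbs(cv2.resize(g,None,fx=14,fy=14,interpolation=cv2.INTER_NEAREST),alpha=1.3))
for z in (77,80,90,100,113): print(z,((proj(s,np.array([442.5,7.4,z]))-[300,198]+.5)*14).round())
print('hole proj',((proj(s,np.array([442.5,7.4,57.]))-[300,198]+.5)*14).round())
E
```

```text
77 [278. 310.]
80 [280. 293.]
90 [287. 234.]
100 [294. 174.]
113 [303.  96.]
hole proj [265. 425.]
```

View pics/g6.png

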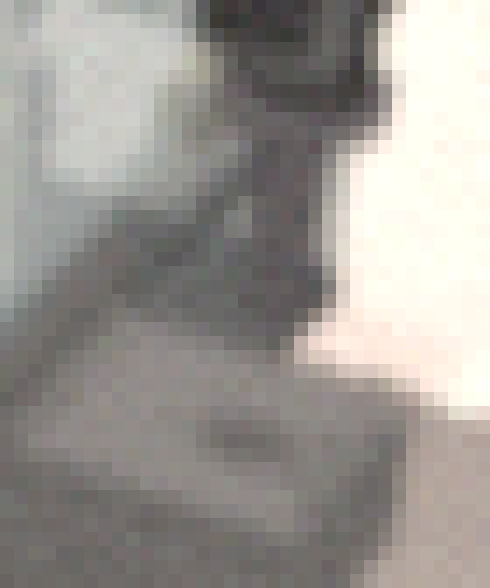

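In the side crop the shank is centred at about x=288 (predicted 291), and the hole's dark ellipse is at (245,440). That puts the hole within about 2 mm of being under the tip. I'll lower gently and watch the force.

```bash
python3 -m pendant '[[1,0.1,0,0.6,0,0,0],[1,0.1,0,1.2,0,0,0],[1,0.1,0,1.6,0,0,0],[1,0.1,0,2,0,0,0],[1,0.1,0,2.3,0,0,0],[1,0.1,0,2.3,0,0,0]]'
python3 -m pendant '[[1,0,0,0.2,0,0,0],[1,0,0,0.4,0,0,0],[1,0,0,0.4,0,0,0],[1,0,0,0.4,0,0,0]]'
```

```text
time: 13.92
eef_pos: [443.6, 7.2, 102.7]
orientation: [[0.999, -0.044, 0.001], [-0.044, -0.999, 0.002], [0.001, -0.002, -1.0]]
ft_force: [-0.7, 2.5, 1.5]
width: 17.9
time: 14.25
eef_pos: [443.9, 7.7, 98.6]
orientation: [[0.999, -0.044, 0.002], [-0.044, -0.999, 0.003], [0.002, -0.003, -1.0]]
ft_force: [3.6, 5.5, -2.2]
width: 18.0
```

```bash
python3 -m pendant '[[1,0.07,-0.1,0,0,0,0],[1,0.07,-0.1,0.2,0,0,0],[1,0.07,-0.1,0.4,0,0,0],[1,0.07,-0.1,0.6,0,0,0],[1,0.07,-0.1,0.8,0,0,0],[1,0.07,-0.1,0.8,0,0,0]]'
```

```text
time: 14.75
eef_pos: [443.9, 8.0, 90.2]
orientation: [[0.999, -0.044, 0.0], [-0.044, -0.999, 0.002], [0.0, -0.002, -1.0]]
ft_force: [3.0, 3.2, -2.4]
width: 17.7
```

```bash
python3 -m pendant '[[1,0.05,-0.06,0.3,0,0,0],[1,0.05,-0.06,0.6,0,0,0],[1,0.05,-0.06,0.9,0,0,0],[1,0.05,-0.06,1.2,0,0,0],[1,0.05,-0.06,1.5,0,0,0],[1,0.05,-0.06,1.7,0,0,0],[1,0.05,-0.06,1.7,0,0,0],[1,0.05,-0.06,1.7,0,0,0]]'
```

```text
time: 15.42
eef_pos: [444.3, 8.5, 73.5]
orientation: [[0.999, -0.044, -0.0], [-0.044, -0.999, 0.001], [-0.0, -0.001, -1.0]]
ft_force: [0.1, -0.7, -1.0]
width: 17.9
```

Lateral forces have vanished and the pin is well in. Now down to the collar, then build up the push.

```bash
python3 -m pendant '[[1,0,0,0.2,0,0,0],[1,0,0,0.4,0,0,0],[1,0,0,0.5,0,0,0],[1,0,0,0.6,0,0,0],[1,0,0,0.6,0,0,0],[1,0,0,0.6,0,0,0]]' 110
```

```text
time: 15.92
eef_pos: [445.1, 8.4, 70.1]
orientation: [[0.999, -0.044, 0.001], [-0.044, -0.999, 0.001], [0.001, -0.001, -1.0]]
ft_force: [-12.2, 0.9, 23.9]
width: 17.5
```

```bash
python3 -m pendant '[[1,-0.1,0,0.1,0,0,0],[1,-0.15,0,0.2,0,0,0],[1,-0.15,0,0.2,0,0,0],[1,-0.15,0,0.2,0,0,0],[1,-0.15,0,0.2,0,0,0]]'
python3 - <<'E'
from h import *
s=snap('side');t=snap('top')
c=cv2.resize(s['img'][170:300,200:370],(680,520),interpolation=cv2.INTER_CUBIC)
cv2.imwrite('pics/g7.png',cv2.convertScaleAbs(c,alpha=1.5))
E
```

```text
time: 16.33
eef_pos: [445.2, 8.4, 69.9]
orientation: [[0.999, -0.043, 0.004], [-0.043, -0.999, 0.001], [0.004, -0.001, -1.0]]
ft_force: [-14.5, 1.1, 36.1]
width: 17.4
```

View pics/g7.png

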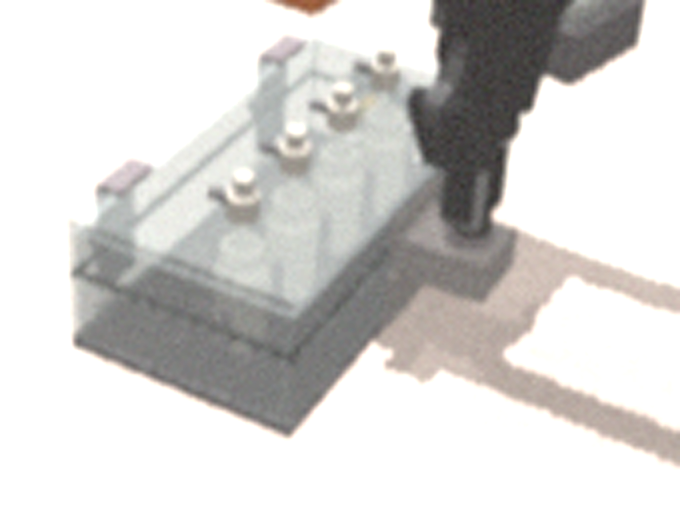

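The picture shows the pin's collar down on the lug at (470,240), the lid flat and shut, and the vials upright beneath it. I'll ease off the sideways load and check that the push holds steady.

```bash
python3 -m pendant '[[1,-0.1,0,0,0,0,0],[1,-0.2,0,0,0,0,0],[1,-0.2,0,0,0,0,0],[1,-0.2,0,0,0,0,0],[1,-0.2,0,0,0,0,0],[1,-0.2,0,0,0,0,0],[1,-0.2,0,0,0,0,0],[1,-0.2,0,0,0,0,0]]'
python3 -m pendant '[[1,0,0,0,0,0,0],[1,0,0,0,0,0,0],[1,0,0,0,0,0,0],[1,0,0,0,0,0,0],[1,0,0,0,0,0,0],[1,0,0,0,0,0,0],[1,0,0,0,0,0,0],[1,0,0,0,0,0,0],[1,0,0,0,0,0,0],[1,0,0,0,0,0,0],[1,0,0,0,0,0,0],[1,0,0,0,0,0,0]]'
```

```text
time: 17.1
eef_pos: [444.9, 8.5, 70.0]
orientation: [[0.999, -0.044, 0.008], [-0.044, -0.999, 0.001], [0.008, -0.001, -1.0]]
ft_force: [-4.2, 0.9, 25.7]
width: 17.4
time: 18.1
eef_pos: [445.0, 8.4, 70.0]
orientation: [[0.999, -0.044, 0.008], [-0.044, -0.999, 0.001], [0.008, -0.001, -1.0]]
ft_force: [-2.6, 2.0, 26.1]
width: 17.6
```

```bash
python3 -m pendant '[[1,-0.05,0,0.1,0,0,0],[1,-0.08,0,0.2,0,0,0],[1,-0.08,0,0.2,0,0,0],[1,-0.08,0,0.2,0,0,0],[1,-0.08,0,0.2,0,0,0],[1,-0.08,0,0.2,0,0,0],[1,-0.08,0,0.2,0,0,0],[1,-0.08,0,0.2,0,0,0],[1,-0.08,0,0.2,0,0,0],[1,-0.08,0,0.2,0,0,0]]'
python3 - <<'E'
from h import *
o=robot.get_obs();print(o['time'],o['ft_force'],o['eef_pos'])
f=o['ft_force'][2]
if 25<f<60: workorder.hand_in();print('handed in')
E
```

```text
time: 18.93
eef_pos: [445.1, 8.5, 69.9]
orientation: [[0.999, -0.044, 0.01], [-0.044, -0.999, 0.001], [0.01, -0.001, -1.0]]
ft_force: [-10.0, 1.8, 41.2]
width: 17.4
18.9333 [-9.9962873   1.7939484  41.18790608] [445.06440108   8.46420788  69.85310153]
the job is handed in; nothing more can be done
handed in
```

The job is done and handed in at 18.9 s, with the gripper still holding the pin's knob and pushing down. The tipped vial in place 0 is upright again, the lid is shut, and the pin is through both lugs.

**Last checks**
- **Vials:** the last picture showed the lid flat with the vials upright under it. It was taken through the clear lid and I did not measure them again. I saw all four standing clearly just before letting go of the tipped one.
- **Lid:** it met 16 N of resistance at z = 79.9 mm, against an expected 80 mm.
- **Pin:** the tool stopped at 69.9–70.1 mm where I expected 70.2 mm with the collar seated, and the picture agrees.
- **Push:** about 41 N down on the knob at hand-in. It had held at 26 N for a second before I raised it, and I did not time the final 41 N for steadiness.

**What disagreed**
- The side camera placed things a few millimetres off the top camera, so I found the hole partly by feel.
- About 10 N of sideways force remained on the pin at the end.
- The measured grip on the 20 mm knob was 17.4 mm. Nothing showed the grip slipping.

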